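Lock the curing box lid with its slotted disc and bar

TASK

Lock the lid of the curing box: turn the slotted disc on the lid, by pushing its upright fin, until its slot lines up with the locking bar, then push the bar by its upright end plate through the slot until its nose is fully home in the keeper on the other side. Only push with the fingertips or the outside of the fingers: do not pinch the fin or the plate, leave the plaster cast, the jar and the bowl standing where they are, and finish with the hand clear.

Things in the scene. Friction and masses are not known exactly. Their poses are not given: they have to be found in the camera images.
- curing_box: Low grey box with a white lid, fixed to the bench. Lid top flat, 80 mm above the bench. Origin: on the bench (z = 0) straight below the disc axis. Own +x is the push direction of the bar; the lid spans x -205 to +105 mm, y -90 to +90 mm. On the lid along y = 0: two rails (x -175 to -50 mm, tops 96 mm above the bench) that guide the bar, the disc, and the keeper.
- locking_disc (a joint): Turn of the slotted disc about the vertical through the box origin: rad, growing anticlockwise from above, stops at -0.3 and 3.44, stays where left (friction 0.06 N m). Dark steel disc 84 mm across, top 100 mm above the bench; a 14 mm slot, open at the top, mouths flared to 26 mm, runs right across it. At 0 and at 3.14 the slot lies along the bar: either will do. Off line, the rim stops the bar.
- fin_middle (a point): Middle of the upright dark steel fin on the disc, 28 mm from the axis, 115 mm above the bench. The fin stands radially, square to the slot: 24 mm long (16 to 40 mm from the axis), 8 mm thick, 100 to 130 mm above the bench. Its direction from the axis is box +x turned anticlockwise by the disc joint value + 1.571 rad. Own x: square to the fin's faces; own y: radially outward.
- lock_bar (a joint): Travel of the locking bar along box +x (m): 0 = fully drawn back, 0.115 = fully home at its hard stop. Steel bar 114 mm long, 10 x 10 mm, top 98 mm above the bench, nose tapered to 4 mm. Slides with about 2.5 N of dry friction, no spring, stays where it is left. Its nose lies at box x = -55 mm + travel; the disc rim at -42 mm.
- plate_push (a point): Middle of the rear face (the face to push) of the upright steel plate on the bar's rear end: plate 32 mm wide, 8 mm thick, from 98 to 130 mm above the bench; this point is 114 mm above the bench at box x = -169 mm + travel, y = 0. Own axes as the box's.
- bar_nose (a point): Tip of the bar's nose, 93 mm above the bench; own axes as the box's. Fully home it is at box x = +60 mm, inside the keeper: a small steel bridge at box x 50 to 76 mm, 34 mm wide, top 104 mm above the bench.
- plaster_cast: Bystander: loose off-white plaster dental cast, 62 x 58 x 29 mm. Origin: centre of its underside.
- powder_jar: Bystander: loose closed jar, 52 mm across, 75 mm high. Origin: centre of its underside.
- mixing_bowl: Bystander: loose black rubber mixing bowl, 96 mm across, 50 mm high. Origin: centre of its underside.

How it is judged:
By the outcome, as a careful person would: the job done as asked, in the order asked, and still so for the second after the job is handed in, with the robot touching nothing.
It also fails if it takes over 48 s, if anything falls off the work surface, if the arm or the gripper's body presses on something with over 40 N, if the wrist force passes 120 N, or if a joint passes its speed limit or range.

ROBOT

A 6-joint arm with a two-finger parallel gripper is mounted at the origin on the work surface. World frame = base frame: x ahead of the robot, y to its left, z up, the work surface at z = 0. Lengths are in m, angles in degrees, forces in N, time in s.
With the tool pointing down it reaches from about 0.4 to 0.825 m from the base axis. Payload 7 kg.
Tool frame: the origin (TCP) lies on the centre line of the jaws, within the pads' length; the fingertips stand 14 mm ahead of it and the grasp point (between the pads) lies 5 mm behind it; z points along the fingers, x is the direction in which the jaws open and shut, and the axes are right-handed (so a half turn about z gives the same grasp; the last joint's range is limited). The gripper opens to 88 mm and grips with 3 to 60 N. Pads are 19 mm wide; open, the fingers measure 130 mm over their backs; the gripper's body (78 mm by 193 mm) begins 47 mm behind the grasp point.
Start: joints at [-59.295, 20.546, 0.682, 0, -70.136, -16.507], TCP at [0.166, -0.654, 0.241] pointing down, gripper open.
Joint ranges: [-176.03, 176.03], [-82.01, 121.73], [-58.28, 71.71], [-173.87, 95.51], [-174.79, -0.11], [-173.66, 173.66]. Speed limits (degrees/s): [136.94, 136.94, 172.46, 180, 180, 180].

INTERFACE

Orientations are given as [roll, pitch, yaw] about the fixed x, y, z axes, in that order (R = Rz(yaw) Ry(pitch) Rx(roll)).
In Python, from plant import * gives the robot as it stands.
- The arm moves only by the shell command python3 -m handwheel 'ROWS' [OPENING]. ROWS is JSON, a list of rows, each a list of 2 entries, a list of its own where there are three numbers: the shift along the tool's x, y, z each as a share of 0.2 m, from -1 to 1, then the turn, a rotation vector about the tool's x, y, z each as a share of 360 degrees, from -1 to 1. In form: [[[tx, ty, tz], [ax, ay, az]], ...]. A call has 1 to 5 rows; each row is the pose to reach, as a shift and turn from the pose commanded when the call began, along the tool's axes at that moment, turning the shorter way round; what a row does not reach only later rows make up. A row lasts 1/12 s, in which the tool goes at most 41.7 mm and 7.16 degrees, less where a joint would pass 70% of its speed; a pose out of reach is approached as far as the arm can. A call with a number of a shift or a turn outside -1 to 1 is refused whole. A call with a gripper value outside its range is refused whole. OPENING is the closure, from -1 (fully open) to 1 (shut), set as the call begins (- or left out, the last holds). The fingers move at their own pace and stop on an object; the grip force is fixed at half the most. Time passes only in rows, so rows that repeat a pose let the fingers close. It gives the time, the measured TCP pose, the force and the opening at its end, in the units of the state.
- get_obs(): the state, without advancing time (a new reading comes with each control period).
- snapshot(name): name is "scene" or "top" or "wrist"; returns a dict with "color" (420x560x3 uint8, red, green, blue), "z_map" (420x560 float32, m along the optical axis (not along the pixel's ray), 0 where there is no reading), "intrinsics" (3x3 intrinsics, pixels), "distortion" ([k1, k2, p1, p2, k3] as OpenCV has them; the pictures are not rectified), "rvec" (rotation vector, rad) and "tvec" (3), from world to camera coordinates, as OpenCV has them. Camera axes: x right, y down, z forward; pixel columns grow to the right and rows downward; lengths in m; the calibration is good to about 2 mm. A picture is of the moment at which its call begins.
- close_job(): hands the job in, once; it reports no verdict.
The state is a dict: "clock": time; "joint_pos": joint angles; "qvel": joint speeds; "tau": joint torques, N m; "tool_pos": TCP position; "orientation": TCP orientation; "force": force on the tool from outside, world axes, zero at the start; "moment": the same for the moment, N m; "opening": finger opening in m.
Only numpy, scipy, OpenCV 4.12 (cv2) and the standard library are available. Lean on these libraries where they do the work, as an engineer would, in place of code of your own. Each camera call takes 0.05 s, during which the arm holds its last target. There are 200 camera calls.

## Working session

There is one attempt and no reset: what is moved stays moved. The work goes in short steps, Python scripts to look and compute and a shell command to move; the robot and the scene stay as the last step left them, time stands still between calls to the robot, and variables do not carry over. Pictures are saved under pics/ and viewed, about 8 in all and at most 12, crops included, and the job is handed in when it is done.

```bash
mkdir -p pics; ls; python3 - <<'E'
from plant import *
import cv2,numpy as np
o=get_obs();print(o)
for n in("top","scene"):
    s=snapshot(n);np.savez(f"pics/{n}0.npz",**s);cv2.imwrite(f"pics/{n}0.png",s["color"][...,::-1])
    R=cv2.Rodrigues(np.array(s["rvec"]))[0];print(n,-R.T@np.ravel(s["tvec"]),R.tolist(),s["intrinsics"],s["distortion"])
a=cv2.imread("pics/top0.png");b=cv2.imread("pics/scene0.png")
E
```

```text
pics
{'clock': 0.0, 'joint_pos': array([-5.92962814e+01,  2.05913322e+01,  6.34241247e-01, -2.22016939e-02,
       -7.01350041e+01, -1.65060274e+01]), 'qvel': array([ 0.06769881, -0.02218867,  0.09824465,  0.01965011,  0.04631307,
       -0.11595289]), 'tau': array([ 8.83466837e-04, -5.82719493e+01,  2.93070316e+01,  6.99725166e+00,
        7.11611530e-03, -1.54100935e-04]), 'tool_pos': array([ 0.16542149, -0.65393795,  0.23962083]), 'orientation': array([-1.79993842e+02, -9.42301712e-02,  1.04190125e+02]), 'force': array([ 0.20519087, -0.028299  , -0.76276464]), 'moment': array([ 0.01619348, -0.00191733,  0.04225029]), 'opening': 0.08755218295188698}
top [ 0.44618946 -0.01975852  0.85082434] [[-0.029006254913055307, -0.999567648884176, -0.00481170240964926], [-0.9857771189287658, 0.029402587246233347, -0.16546588669489842], [0.16553582383405774, -5.6279550360263664e-05, -0.9862037760322113]] [[475.56903337   0.         283.1885738 ]
 [  0.         475.56903337 211.24943416]
 [  0.           0.           1.        ]] [-0.05336516  0.          0.          0.          0.        ]
scene [ 1.24192713 -0.11897487  0.54054316] [[0.17189862148210944, 0.9850970049529211, -0.00589531723791159], [0.5603947680375994, -0.10270669007799593, -0.821832732232848], [-0.81019045161532, 0.13796820882365435, -0.5696983460265235]] [[507.89050543   0.         281.89011641]
 [  0.         507.89050543 197.03593087]
 [  0.           0.           1.        ]] [-0.05194628  0.          0.          0.          0.        ]
```

View pics/top0.png

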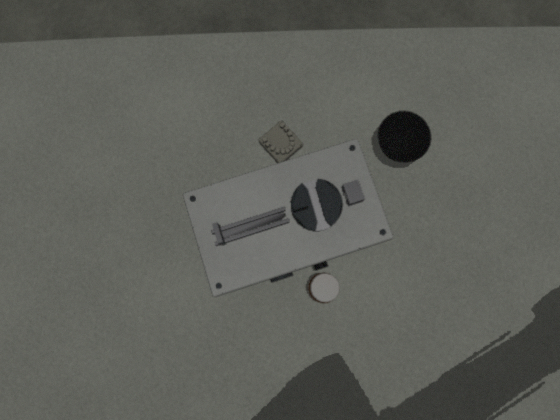

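View pics/scene0.png

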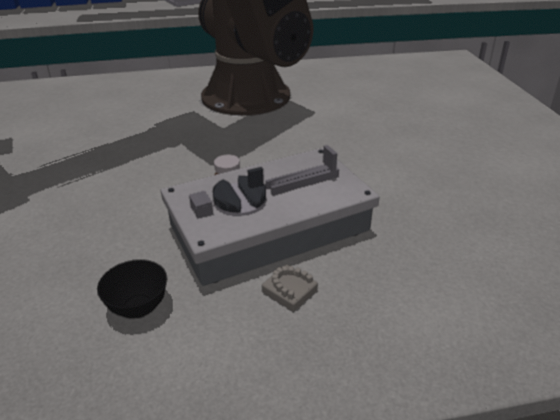

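Top view: disc at about (317,205), keeper (354,192), plate (217,232), cast (281,142), jar (323,288) and bowl (404,136). The slot runs from about (307,183) to (325,228), and the fin lies left of the axis at about (300,209), towards the bar. Next I'll measure these.

```bash
cat > h.py <<'E'
import cv2,numpy as np
def load(f):
    return dict(np.load(f))
def cast(s,px,z):
    px=np.array(px,float).reshape(-1,1,2)
    u=cv2.undistortPoints(px,s["intrinsics"],s["distortion"]).reshape(-1,2)
    R=cv2.Rodrigues(s["rvec"])[0];c=-R.T@s["tvec"].ravel()
    d=np.c_[u,np.ones(len(u))]@R
    return c+d*((z-c[2])/d[:,2])[:,None]
def proj(s,P): return cv2.projectPoints(np.array(P,float).reshape(-1,1,3),s["rvec"],s["tvec"],s["intrinsics"],s["distortion"])[0].reshape(-1,2)
def world(s):
    h,w=s["z_map"].shape;v,u=np.mgrid[:h,:w]
    n=cv2.undistortPoints(np.stack([u,v],-1).reshape(-1,1,2).astype(float),s["intrinsics"],s["distortion"]).reshape(-1,2)
    z=s["z_map"].reshape(-1,1);R=cv2.Rodrigues(s["rvec"])[0]
    return ((np.c_[n,np.ones(len(n))]*z-s["tvec"].ravel())@R).reshape(h,w,3)
E
python3 - <<'E'
from h import *
s=load("pics/top0.npz");W=world(s)
g=cv2.cvtColor(s["color"],cv2.COLOR_RGB2GRAY)
m=((W[...,2]>.065)&(W[...,2]<.14)&(s["z_map"]>0)).astype(np.uint8)
m=cv2.morphologyEx(m,cv2.MORPH_OPEN,np.ones((5,5)))
n,l,st,ce=cv2.connectedComponentsWithStats(m)
for i in range(1,n):
    if st[i,4]<100: continue
    print(i,st[i],ce[i],np.median(W[l==i],0))
i=1+np.argmax(st[1:,4]);c=max(cv2.findContours((l==i).astype(np.uint8),cv2.RETR_EXTERNAL,cv2.CHAIN_APPROX_NONE)[0],key=cv2.contourArea)
# lid rectangle from contour on plane .08
P=cast(s,c.reshape(-1,2),.08)[:,:2]
r=cv2.minAreaRect((P*1000).astype(np.float32));print(r,cv2.boxPoints(r))
# disc: dark pixels on lid
for a in ("disc",):
    roi=np.zeros_like(g);roi[170:240,282:346]=1
    d=((g<62)&(roi>0)).astype(np.uint8);cc=np.argwhere(d)[:,::-1]
    e=cv2.minEnclosingCircle(cc.astype(np.float32));print("circ",e,cast(s,[e[0]],.1))
# raw heights top >.105
hi=(W[...,2]>.108)&(W[...,2]<.14)&(m>0)
n,l,st,ce=cv2.connectedComponentsWithStats(hi.astype(np.uint8))
for i in range(1,n):
    if st[i,4]>5:print("hi",st[i],ce[i],W[l==i].mean(0),cast(s,[ce[i]],.13))
cv2.imwrite("pics/crop1.png",cv2.convertScaleAbs(cv2.resize(s["color"][160:260,190:390,::-1],None,fx=4,fy=4,interpolation=cv2.INTER_CUBIC),alpha=1.6))
E
```

```text
1 [  184   139   208   158 20109] [286.05693968 217.09562882] [ 0.56488212 -0.02384995  0.07926006]
2 [311 274  29  28 626] [325.04153355 287.39776358] [ 0.44997128 -0.08397948  0.07383564]
((568.2388305664062, -25.96490478515625), (179.8643035888672, 309.045166015625), 16.342191696166992) [[ 438.46152   97.01019]
 [ 525.41864 -199.54904]
 [ 698.0161  -148.94   ]
 [ 611.059    147.61923]]
circ ((312.9052429199219, 202.29737854003906), 34.2243766784668) [[ 0.585364  -0.0679233  0.1      ]]
hi [293 201  16  11 115] [300.30434783 206.11304348] [ 0.57516512 -0.0465309   0.12565614] [[ 0.5744102 -0.0463714  0.13     ]]
hi [212 223  13  22 144] [217.90277778 233.43055556] [0.53628208 0.08140858 0.12622383] [[0.53580924 0.08089087 0.13      ]]
```

View pics/crop1.png

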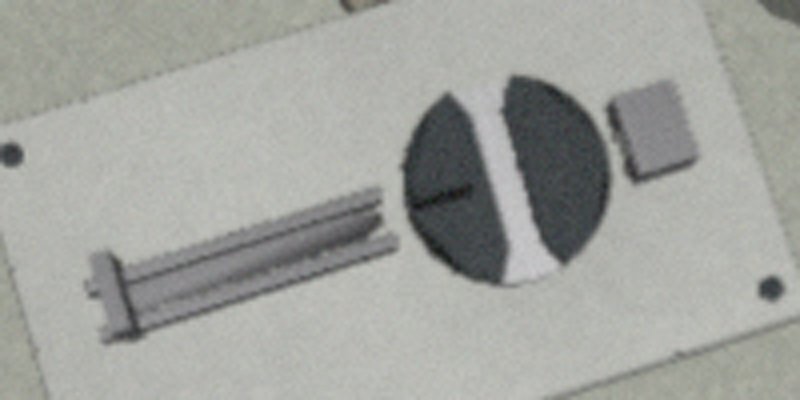

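The lid measures 180 × 309 mm, which matches. That puts the origin near (582, -74), with box +x at -73.7° and the disc joint near 89°. I'll travel high with the gripper shut and cross-check the disc on the way.

```bash
cat >> h.py <<'E'
O=np.array([.5823,-.0739]);A=np.radians(-73.66)
B=np.array([[np.cos(A),np.sin(A)],[-np.sin(A),np.cos(A)]])
def box(p): return B@(np.asarray(p)[:2]-O)*1000
def rep():
    from plant import get_obs
    o=get_obs();print("t",round(o["clock"],2),"box mm",box(o["tool_pos"]).round(1),"z",round(o["tool_pos"][2]*1000,1),"rpy",o["orientation"].round(2),"F box",(B@o["force"][:2]).round(1),o["force"][2].round(1),"open",round(o["opening"],4))
E
python3 - <<'E'
from h import *
s=load("pics/top0.npz");g=cv2.cvtColor(s["color"],cv2.COLOR_RGB2GRAY)
px=proj(s,[[O[0],O[1],.1]]);print("axis px",px)
v,u=np.mgrid[:420,:560];P=cast(s,np.c_[u.ravel(),v.ravel()],.1)[:,:2].reshape(420,560,2)
near=np.hypot(*(P-O).transpose(2,0,1))<.055
d=((g<75)&near).astype(np.uint8);d=cv2.morphologyEx(d,cv2.MORPH_OPEN,np.ones((3,3)))
c=np.vstack(cv2.findContours(d,cv2.RETR_EXTERNAL,cv2.CHAIN_APPROX_NONE)[0]);hull=cv2.convexHull(c)
Q=cast(s,hull.reshape(-1,2),.1)[:,:2];print("disc circle",cv2.minEnclosingCircle((Q*1000).astype(np.float32)), cv2.fitEllipse((cast(s,hull.reshape(-1,2),.1)[:,:2]*1000).astype(np.float32)))
E
python3 -m handwheel '[[[0.15,0.16,0],[0,0,-0.006]],[[0.3,0.32,0],[0,0,-0.006]],[[0.45,0.48,0],[0,0,-0.006]],[[0.6,0.64,0],[0,0,-0.006]],[[0.6,0.64,0],[0,0,-0.006]]]' 1; python3 -c "from h import *;rep()"
```

```text
axis px [[316.70144477 204.06445243]]
disc circle ((582.8367919921875, -78.7112045288086), 48.15138244628906) ((582.9329223632812, -76.95227813720703), (81.35994720458984, 96.68627166748047), 17.125394821166992)
clock: 0.52
tool_pos: [0.262, -0.5026, 0.2406]
orientation: [179.9, -0.0, 106.5]
force: [-0.2, 0.3, -0.4]
opening: 0.0597
t 0.52 box mm [ 321.3 -428. ] z 240.6 rpy [ 1.7994e+02 -4.0000e-02  1.0648e+02] F box [-0.3 -0.1] -0.4 open 0.0597
```

```bash
for k in 1; do
python3 -m handwheel '[[[0.15,0.16,0],[0,0,0]],[[0.3,0.32,0],[0,0,0]],[[0.45,0.48,0],[0,0,0]],[[0.6,0.64,0],[0,0,0]]]' 1 >/dev/null
python3 -m handwheel '[[[0.15,0.16,0],[0,0,0]],[[0.3,0.32,0],[0,0,0]],[[0.45,0.48,0],[0,0,0]],[[0.6,0.64,0],[0,0,0]]]' 1 >/dev/null
python3 -m handwheel '[[[0.15,0.16,0],[0,0,0]],[[0.3,0.32,0],[0,0,0]],[[0.45,0.48,0],[0,0,0]],[[0.6,0.64,0],[0,0,0]],[[0.6,0.64,0],[0,0,0]]]' 1 
done; python3 -c "from h import *;rep()"
```

```text
clock: 1.6
tool_pos: [0.5209, -0.0641, 0.2402]
orientation: [180.0, -0.0, 106.5]
force: [1.3, -0.4, 1.5]
opening: 0.0007
t 1.6 box mm [-26.7 -56.2] z 240.2 rpy [179.97  -0.   106.53] F box [0.7 1.1] 1.5 open 0.0007
```

```bash

python3 -m handwheel '[[[0.09,0.03,0.2],[0,0,0]],[[0.09,0.03,0.4],[0,0,0]],[[0.09,0.03,0.55],[0,0,0]],[[0.09,0.03,0.59],[0,0,0]],[[0.09,0.03,0.59],[0,0,0]]]' 1 
python3 - <<'E'
from h import *;from plant import *
rep()
a=snapshot("top");b=snapshot("wrist")
c=cv2.convertScaleAbs(cv2.resize(a["color"][150:270,180:400],None,fx=3,fy=3,interpolation=2),alpha=1.5)
c=np.vstack([c[:300],cv2.resize(b["color"][::1],(400,300))[:, :].repeat(1,0) if 0 else cv2.copyMakeBorder(cv2.resize(b["color"],(400,300)),0,0,0,260,0)])
cv2.imwrite("pics/p2.png",c[...,::-1])
E
```

```text
clock: 2.02
tool_pos: [0.5174, -0.0498, 0.1204]
orientation: [-179.7, -0.0, 106.4]
force: [0.0, -0.8, -0.2]
opening: 0.0001
t 2.02 box mm [-41.4 -55.5] z 120.4 rpy [-1.7969e+02 -1.0000e-02  1.0635e+02] F box [ 0.8 -0.2] -0.2 open 0.0001
```

View pics/p2.png

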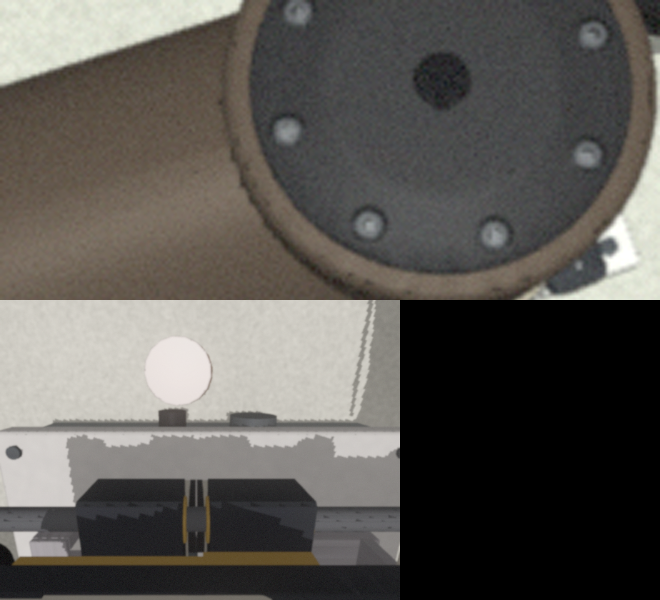

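```bash

python3 -m handwheel '[[[0.02,0.08,0],[0,0,0]],[[0.02,0.14,0],[0,0,0]],[[0.02,0.2,0],[0,0,0]],[[0.02,0.26,0],[0,0,0]],[[0.02,0.26,0],[0,0,0]]]' 1 >/dev/null;python3 -c "from h import *;rep()"
python3 -m handwheel '[[[0,0.03,0],[0,0,0]],[[0,0.06,0],[0,0,0]],[[0,0.06,0],[0,0,0]]]' 1 >/dev/null
python3 - <<'E'
from h import *;from plant import *
rep()
a=snapshot("scene")
cv2.imwrite("pics/p3.png",cv2.convertScaleAbs(cv2.resize(a["color"][120:270,150:390,::-1],None,fx=3,fy=3,interpolation=2),alpha=1.5))
E
```

```text
t 2.53 box mm [-45.1   0.5] z 123.1 rpy [1.7993e+02 3.0000e-02 1.0637e+02] F box [0.2 0.8] 1.0 open 0.0001
t 2.78 box mm [-45.4  10.9] z 122.3 rpy [-179.99    0.    106.36] F box [-0.1 -0.9] 0.3 open 0.001
```

View pics/p3.png

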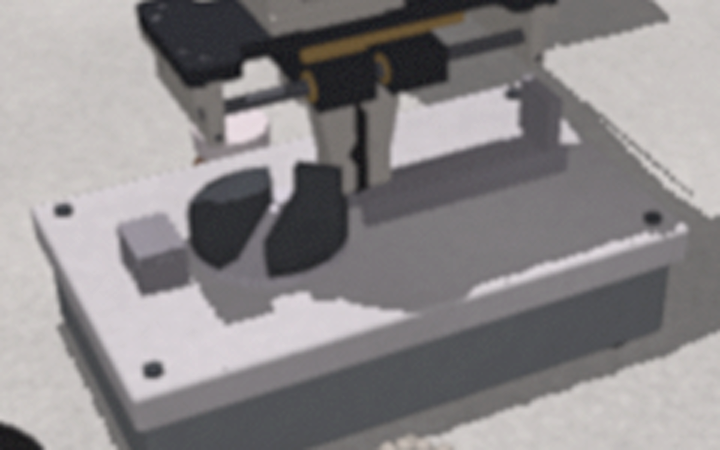

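```bash
python3 - <<'E'
from h import *
s=load("pics/scene0.npz")
def w(x,y,z): return np.r_[O+B.T@np.array([x,y])/1000,z/1000]
def show(n,p): print(n,((proj(s,[w(*p)])[0]-[150,120])*3).round())
for j in(90,60,40):
    t=np.radians(j+90)
    show(f"fin top in/out {j}",(16*np.cos(t),16*np.sin(t),130));show("  out",(40*np.cos(t),40*np.sin(t),130));show("  out bottom",(40*np.cos(t),40*np.sin(t),100))
show("tip",(-45.4,10.9,108));show("tipL",(-24.4,10.9,108));show("tipR",(-66.4,10.9,108));show("axis",(0,0,100))
E
```

```text
fin top in/out 90 [294. 151.]
  out [336. 140.]
  out bottom [338. 189.]
fin top in/out 60 [296. 160.]
  out [343. 161.]
  out bottom [345. 210.]
fin top in/out 40 [293. 165.]
  out [336. 175.]
  out bottom [337. 225.]
tip [356. 183.]
tipL [319. 193.]
tipR [392. 174.]
axis [268. 208.]
```

The scene crop shows the fingertips at about (356,183), on the fin's near side. The fin's top edge runs from (297,163) to (345,167), so the disc is now near 58°. The tips are tapered, about 12 mm half-width. I'll carry on round the arc.

```bash

python3 -m handwheel '[[[-0.03,0.01,0],[0,0,0]],[[-0.06,0.02,0],[0,0,0]],[[-0.09,0.03,0],[0,0,0]],[[-0.115,0.035,0],[0,0,0]],[[-0.115,0.035,0],[0,0,0]]]' 1 >/dev/null
python3 - <<'E'
from h import *;from plant import *
rep()
a=snapshot("scene");b=snapshot("wrist");np.savez("pics/w4.npz",**b)
c=cv2.convertScaleAbs(cv2.resize(a["color"][130:240,150:350],None,fx=3,fy=3,interpolation=2),alpha=1.5)[:,:400]
cv2.imwrite("pics/p4.png",np.hstack([c,cv2.resize(b["color"],(400,330))])[...,::-1])
E
```

```text
t 3.25 box mm [-21.5  18.3] z 122.9 rpy [1.7991e+02 2.0000e-02 1.0634e+02] F box [-1.4  0.7] 0.3 open 0.0003
```

View pics/p4.png

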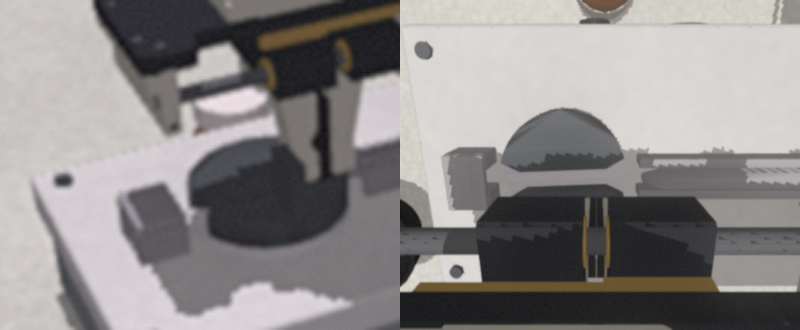

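The wrist view shows the slot running from (490,175) to (640,165) in the picture, nearly in line with the rails. I'll measure its angle.

```bash
cat >> h.py <<'E'
def slot(s,yr=(-12,6)):
    """bright strip between the disc halves: edges sampled along box x on plane z=.1, gray profile over box y"""
    g=cv2.GaussianBlur(cv2.cvtColor(s["color"],cv2.COLOR_RGB2GRAY),(0,0),1).astype(np.float32)
    xs=np.arange(-26,27,2.);ys=np.arange(-20,8,.25);out=[]
    for x in xs:
        P=np.array([np.r_[O+B.T@np.array([x,y])/1000,.1] for y in ys]);q=proj(s,P).astype(np.float32)
        v=cv2.remap(g,q[:,:1],q[:,1:],1).ravel();d=np.gradient(v);k=np.argmax(d);out.append((x,ys[k],d[k]))
    return np.array(out)
E
python3 - <<'E'
from h import *
s=load("pics/w4.npz");o=slot(s);print(o.round(1).tolist())
m=abs(o[:,0])<=18;p=np.polyfit(o[m,0],o[m,1],1);print("slot angle deg",np.degrees(np.arctan(p[0])),"edge y at axis",p[1])
E
```

```text
[[-26.0, -7.8, 10.8], [-24.0, -7.8, 10.8], [-22.0, -7.5, 10.6], [-20.0, -7.2, 11.3], [-18.0, -7.2, 11.3], [-16.0, -7.2, 10.8], [-14.0, -7.2, 10.8], [-12.0, -7.2, 11.0], [-10.0, -7.0, 11.5], [-8.0, -7.0, 11.2], [-6.0, -7.0, 11.9], [-4.0, -6.8, 11.3], [-2.0, -6.8, 11.2], [0.0, -6.8, 10.7], [2.0, -6.5, 11.0], [4.0, -6.5, 11.4], [6.0, -6.5, 11.4], [8.0, -6.2, 11.3], [10.0, -6.2, 10.8], [12.0, -6.2, 10.8], [14.0, -6.2, 11.0], [16.0, -6.2, 10.7], [18.0, -6.0, 11.0], [20.0, -6.0, 11.0], [22.0, -5.8, 10.7], [24.0, -5.8, 11.2], [26.0, -5.8, 10.5]]
slot angle deg 2.0722984456191007 edge y at axis -6.684210526315792
```

The slot edge is at y = -6.7 mm, against -7 expected, and the slot is still 2.1° short. That needs about 1 mm more, then I retreat and check.

```bash

python3 -m handwheel '[[[-0.005,0,0],[0,0,0]],[[-0.005,0,0],[0,0,0]],[[-0.005,0,0],[0,0,0]]]' 1 >/dev/null
python3 -c "from h import *;rep()"
python3 -m handwheel '[[[0.05,0,0],[0,0,0]],[[0.15,0,-0.1],[0,0,0]],[[0.15,0,-0.25],[0,0,0]],[[0.15,0,-0.3],[0,0,0]],[[0.15,0,-0.3],[0,0,0]]]' 1 >/dev/null
python3 - <<'E'
from h import *;from plant import *
rep()
s=snapshot("wrist");np.savez("pics/w5.npz",**s);o=slot(s);m=abs(o[:,0])<=18;p=np.polyfit(o[m,0],o[m,1],1);print("slot angle deg",np.degrees(np.arctan(p[0])),"edge y",p[1],o[m,2].min())
cv2.imwrite("pics/p5.png",s["color"][...,::-1])
E
```

```text
t 3.6 box mm [-21.4  17.1] z 122.6 rpy [-1.8000e+02  1.0000e-02  1.0636e+02] F box [-0.6 -0.1] 0.8 open 0.0005
t 4.02 box mm [-51.9  18.9] z 186.0 rpy [1.7969e+02 5.0000e-02 1.0643e+02] F box [ 1.3 -0.5] 0.2 open 0.0005
slot angle deg 2.6492965717802557 edge y -6.710526315789476 4.234375
```

View pics/p5.png

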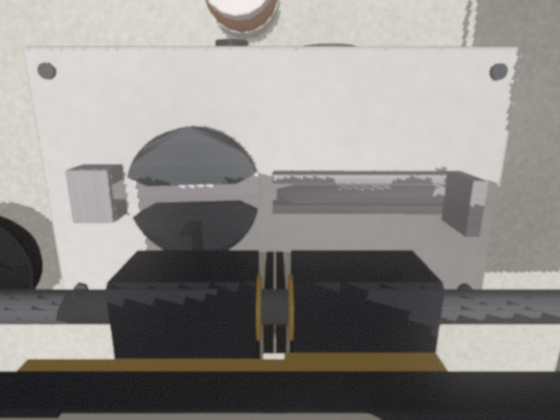

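```bash
cat >> h.py <<'E'
def edges(s,xs,z,y0,y1):
    g=cv2.GaussianBlur(cv2.cvtColor(s["color"],cv2.COLOR_RGB2GRAY),(0,0),.8).astype(np.float32);ys=np.arange(y0,y1,.25);o=[]
    for x in xs:
        q=proj(s,[np.r_[O+B.T@np.array([x,y])/1000,z] for y in ys]).astype(np.float32)
        d=np.gradient(cv2.remap(g,q[:,:1],q[:,1:],1).ravel());k=np.argmax(abs(d));o.append((x,ys[k],d[k]))
    o=np.array(o);p=np.polyfit(o[:,0],o[:,1],1);r=abs(o[:,1]-np.polyval(p,o[:,0]));k=r<=np.median(r)*2.5+.1;p=np.polyfit(o[k,0],o[k,1],1)
    print("angle %.2f y0 %.2f n %d"%(np.degrees(np.arctan(p[0])),p[1],k.sum()),"|",o[::3,1],o[::3,2].round(0))
E
python3 - <<'E'
from h import *
for f in("pics/w4.npz","pics/w5.npz"):
    s=load(f);print(f)
    edges(s,np.arange(-18,19,2.),.1,-11,-2);edges(s,np.arange(-18,19,2.),.1,2,11)
    print("rails");edges(s,np.arange(-150,-60,6.),.096,-18,-8);edges(s,np.arange(-150,-60,6.),.096,8,18)
    print("lid");edges(s,np.arange(-180,90,15.),.08,-100,-80)
E
```

```text
pics/w4.npz
angle 2.16 y0 -6.68 n 19 | [-7.25 -7.25 -7.   -6.75 -6.5  -6.25 -6.  ] [12. 12. 13. 12. 13. 12. 12.]
angle 2.03 y0 2.62 n 19 | [2.   2.25 2.5  2.5  3.   3.   3.25] [-14. -13. -13. -13. -12. -14. -12.]
rails
angle 0.09 y0 -15.76 n 14 | [-12.5  -16.   -15.75 -16.25 -15.75] [  9. -16. -16. -14. -16.]
angle -1.23 y0 10.00 n 14 | [12.75 12.75 12.75 12.75 11.25] [ 4.  5.  6.  6. -9.]
lid
angle 0.22 y0 -88.95 n 15 | [-100.    -88.    -89.    -88.75  -89.    -88.75] [ 0.  6. -9. -3. -4. -3.]
pics/w5.npz
angle 2.78 y0 -6.71 n 18 | [-7.   -7.25 -7.25 -7.   -6.5  -5.75 -5.75] [ 5. 13. 13. 12. 11.  5.  9.]
angle 1.65 y0 4.21 n 19 | [3.75 3.75 4.   4.5  4.5  4.5  4.5 ] [-10. -10.  -9.  -9.  -9.  -9.  -8.]
rails
angle -0.00 y0 -14.75 n 14 | [-15.   -14.75 -14.75 -14.75 -14.75] [-11. -12. -12. -12. -13.]
angle 0.17 y0 13.50 n 15 | [13.   13.   13.25 13.25 13.25] [4. 4. 5. 5. 5.]
lid
angle 0.26 y0 -88.19 n 15 | [-88.25 -89.   -90.5  -92.5  -87.5  -86.25] [  7.  -2. -11.   6.   2.   2.]
```

The disc is still at about +2°, with the rails reading about 0.1°, so the nudge didn't take. I'll go back in about 1.5 mm further.

```bash

python3 -m handwheel '[[[0,0,0.2],[0,0,0]],[[0,0,0.3],[0,0,0]],[[-0.08,0,0.3],[0,0,0]],[[-0.13,0,0.3],[0,0,0]],[[-0.13,0,0.3],[0,0,0]]]' 1 >/dev/null
python3 -c "from h import *;rep()"
python3 -m handwheel '[[[-0.02,0,0],[0,0,0]],[[-0.028,0,0],[0,0,0]],[[-0.033,0,0],[0,0,0]],[[-0.033,0,0],[0,0,0]],[[-0.033,0,0],[0,0,0]]]' 1 >/dev/null
python3 - <<'E'
from h import *;from plant import *
rep();s=snapshot("wrist")
edges(s,np.arange(-18,19,2.),.1,-11,-2)
E
```

```text
t 4.48 box mm [-24.1  16.8] z 121.7 rpy [-1.7991e+02  2.0000e-02  1.0629e+02] F box [-0.3  0.7] 0.5 open 0.0007
t 4.9 box mm [-19.2  17.4] z 122.9 rpy [ 1.7996e+02 -1.0000e-02  1.0637e+02] F box [-2.9 -0.2] -1.4 open 0.0005
angle -3.75 y0 -6.83 n 19 | [-5.5  -6.   -6.5  -7.   -7.25 -7.5  -8.  ] [12. 12. 12. 13. 12. 12. 12.]
```

It overshot to -3.75°. I'll cross over the fin and push back from its other face.

```bash

python3 -m handwheel '[[[0.05,0,0],[0,0,0]],[[0.05,0,-0.2],[0,0,0]],[[-0.13,0,-0.2],[0,0,0]],[[-0.28,0,-0.2],[0,0,0]],[[-0.28,0,-0.2],[0,0,0]]]' 1 >/dev/null
python3 -m handwheel '[[[0,0,0.15],[0,0,0]],[[0,0,0.2],[0,0,0]],[[0.03,0,0.2],[0,0,0]],[[0.05,0,0.2],[0,0,0]],[[0.05,0,0.2],[0,0,0]]]' 1 >/dev/null
python3 - <<'E'
from h import *;from plant import *
rep();s=snapshot("wrist")
edges(s,np.arange(-18,19,2.),.1,-11,-2)
E
```

```text
t 5.78 box mm [26.1 17.9] z 123.6 rpy [1.7996e+02 3.0000e-02 1.0644e+02] F box [ 0.3 -0.6] -0.2 open 0.0003
angle -3.59 y0 -6.78 n 19 | [-5.5  -6.   -6.5  -6.75 -7.25 -7.5  -7.75] [12. 12. 11. 12. 12. 12. 12.]
```

Contact is expected near x = 22. Move about 5 mm in small steps, measuring as I go.

```bash
cat > m.py <<'E'
from h import *;from plant import *
rep();s=snapshot("wrist");edges(s,np.arange(-18,19,2.),.1,-11,-2)
E
python3 -m handwheel '[[[0.01,0,0],[0,0,0]],[[0.02,0,0],[0,0,0]],[[0.02,0,0],[0,0,0]],[[0.02,0,0],[0,0,0]]]' 1 >/dev/null; python3 m.py
python3 -m handwheel '[[[0.005,0,0],[0,0,0]],[[0.005,0,0],[0,0,0]],[[0.005,0,0],[0,0,0]]]' 1 >/dev/null; python3 m.py
```

```text
t 6.17 box mm [23.  17.4] z 123.0 rpy [1.7997e+02 1.0000e-02 1.0637e+02] F box [-0.4 -0.5] -0.0 open 0.0006
angle -3.68 y0 -6.76 n 19 | [-5.5 -6.  -6.5 -6.5 -7.  -7.5 -8. ] [12. 12. 12. 12. 12. 12. 10.]
t 6.47 box mm [22.2 17.2] z 122.5 rpy [-180.     -0.    106.35] F box [-0.2  0.5] -0.2 open 0.0002
angle -3.58 y0 -6.78 n 19 | [-5.5  -6.   -6.5  -6.75 -7.25 -7.75 -7.75] [12. 12. 12. 12. 12. 12. 11.]
```

```bash

python3 -m handwheel '[[[0.005,0,0],[0,0,0]],[[0.005,0,0],[0,0,0]],[[0.005,0,0],[0,0,0]]]' 1 >/dev/null; python3 m.py
python3 -m handwheel '[[[0.003,0,0],[0,0,0]],[[0.003,0,0],[0,0,0]],[[0.003,0,0],[0,0,0]]]' 1 >/dev/null; python3 m.py
```

```text
t 6.77 box mm [21.4 17.3] z 122.6 rpy [1.8000e+02 2.0000e-02 1.0636e+02] F box [ 1.8 -0.2] 0.0 open 0.0004
angle -2.57 y0 -6.76 n 19 | [-6.   -6.25 -6.5  -6.75 -7.   -7.25 -7.75] [12. 13. 13. 12. 12. 12. 11.]
t 7.07 box mm [20.6 17.4] z 122.6 rpy [1.7998e+02 1.0000e-02 1.0636e+02] F box [2.5 1. ] -0.4 open 0.0007
angle -0.85 y0 -6.71 n 19 | [-6.25 -6.5  -6.75 -6.75 -6.75 -6.75 -7.  ] [12. 12. 12. 12. 12. 12. 11.]
```

```bash

python3 -m handwheel '[[[0.0015,0,0],[0,0,0]],[[0.0015,0,0],[0,0,0]],[[0.0015,0,0],[0,0,0]]]' 1 >/dev/null; python3 m.py
python3 -m handwheel '[[[-0.05,0,0],[0,0,0]],[[-0.05,0,-0.2],[0,0,0]],[[-0.05,0,-0.3],[0,0,0]],[[-0.05,0,-0.3],[0,0,0]]]' 1 >/dev/null; python3 m.py
python3 -m handwheel '[[[0.2,-0.03,0],[0,0,0]],[[0.4,-0.06,0],[0,0,0]],[[0.6,-0.09,0],[0,0,0]],[[0.6,-0.09,0],[0,0,0]]]' 1 >/dev/null
python3 - <<'E'
from h import *;from plant import *
rep();s=snapshot("wrist");np.savez("pics/w6.npz",**s)
cv2.imwrite("pics/p6.png",s["color"][...,::-1])
edges(s,np.arange(-18,19,2.),.1,-11,-2);edges(s,np.arange(-18,19,2.),.1,2,11)
edges(s,np.arange(-150,-60,6.),.096,-18,-8);edges(s,np.arange(-150,-60,6.),.096,8,18)
E
```

```text
t 7.37 box mm [20.3 17.4] z 122.6 rpy [1.7999e+02 1.0000e-02 1.0636e+02] F box [2.8 2.2] -0.6 open 0.0004
angle 0.00 y0 -6.75 n 19 | [-6.75 -6.75 -6.75 -6.75 -6.75 -6.75 -6.75] [13. 12. 12. 12. 12. 12. 12.]
t 7.75 box mm [31.4 19.5] z 187.6 rpy [1.7963e+02 1.2000e-01 1.0640e+02] F box [-0.1  0.9] 1.4 open -0.0001
angle 0.54 y0 -6.70 n 19 | [-7.   -7.   -6.75 -7.   -6.75 -6.5  -6.75] [10.  9. 10.  9.  9.  9.  8.]
t 8.13 box mm [-94.4  -2.3] z 182.0 rpy [-1.7993e+02 -1.0000e-01  1.0652e+02] F box [ 0.5 -0.5] -0.1 open 0.0006
angle 0.00 y0 -6.75 n 16 | [-6.75 -6.75 -6.75 -6.75 -6.75 -6.75 -7.  ] [ 9.  9. 17. 13. 13. 13. 12.]
angle 0.20 y0 2.86 n 19 | [3.  3.  3.  3.  3.  2.5 2.5] [ -9.  -9. -16. -16. -14. -14. -13.]
angle 0.11 y0 -16.12 n 15 | [-16.5  -16.25 -16.5  -16.25 -16.25] [-5. -5. -6. -6. -6.]
angle 0.15 y0 15.48 n 12 | [15.   15.25 15.25 16.   15.25] [-10. -10. -11.  -7. -11.]
```

View pics/p6.png

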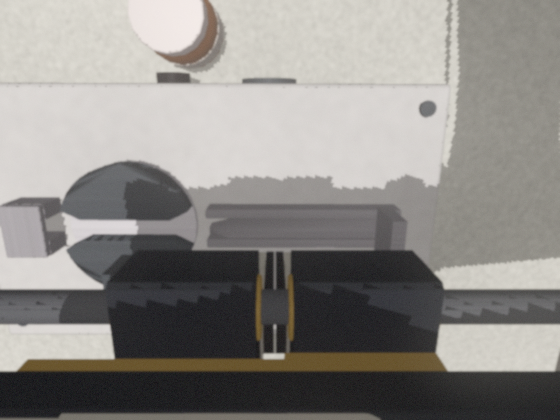

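The slot reads 0–0.2° against about 0.13° for the rails, so it is aligned. In the wrist view the slot runs from about (65,228) to (195,228), in line with the bar, and the plate is at (390,230). Next I go behind the plate.

```bash

python3 -m handwheel '[[[0.2,0.012,0],[0,0,0]],[[0.4,0.012,0],[0,0,0]],[[0.57,0.012,0],[0,0,0]],[[0.57,0.012,0.17],[0,0,0]],[[0.57,0.012,0.3],[0,0,0]]]' 1 >/dev/null
python3 -m handwheel '[[[0,0,0],[0,0,0]],[[0,0,0],[0,0,0]]]' 1 >/dev/null;python3 -c "from h import *;rep()"
python3 -m handwheel '[[[-0.04,0,0],[0,0,0]],[[-0.08,0,0],[0,0,0]],[[-0.12,0,0],[0,0,0]],[[-0.16,0,0],[0,0,0]],[[-0.16,0,0],[0,0,0]]]' 1 >/dev/null
python3 -c "from h import *;rep()"
```

```text
t 8.77 box mm [-202.9    0.6] z 121.4 rpy [-1.7977e+02  7.0000e-02  1.0634e+02] F box [-0.3  0.6] 0.5 open 0.0001
t 9.18 box mm [-170.1    2. ] z 123.5 rpy [ 1.7991e+02 -1.0000e-02  1.0627e+02] F box [ 0.5 -0.4] -0.5 open 0.0003
```

```bash
python3 - <<'E'
from h import *;from plant import *
a=snapshot("scene");b=snapshot("wrist")
c=cv2.convertScaleAbs(cv2.resize(a["color"][120:230,220:353],None,fx=3,fy=3,interpolation=2),alpha=1.5)
cv2.imwrite("pics/p7.png",np.hstack([c,cv2.resize(b["color"],(400,330))])[...,::-1])
E
python3 m.py
```

```text
t 9.28 box mm [-170.9    1.5] z 122.9 rpy [179.98   0.   106.27] F box [ 0.6 -0.2] -0.1 open -0.0
angle 0.00 y0 -11.00 n 19 | [-11. -11. -11. -11. -11. -11. -11.] [0. 0. 0. 0. 0. 0. 0.]
```

View pics/p7.png

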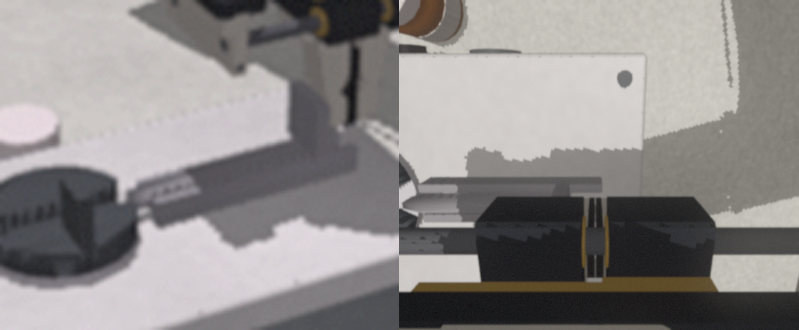

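The plate is in front of the fingertips at about (320,115) in the left half and has moved off the rail ends. The nose is at about (140,205), next to the disc mouth. Continue pushing.

```bash

python3 -m handwheel '[[[-0.04,0,0],[0,0,0]],[[-0.08,0,0],[0,0,0]],[[-0.12,0,0],[0,0,0]],[[-0.16,0,0],[0,0,0]],[[-0.2,0,0],[0,0,0]]]' 1 >/dev/null
python3 -c "from h import *;rep()"
python3 -m handwheel '[[[-0.04,-0.003,0],[0,0,0]],[[-0.08,-0.006,0],[0,0,0]],[[-0.12,-0.006,0],[0,0,0]],[[-0.12,-0.006,0],[0,0,0]]]' 1 >/dev/null
python3 -c "from h import *;rep()"
```

```text
t 9.75 box mm [-131.     1.6] z 122.6 rpy [180.    -0.   106.36] F box [-2.5 -1.4] 1.7 open 0.0008
t 10.08 box mm [-106.2    0.2] z 122.4 rpy [-1.7997e+02  2.0000e-02  1.0630e+02] F box [ 0.6 -0.1] -1.0 open 0.0006
```

```bash

python3 -m handwheel '[[[-0.04,0,0],[0,0,0]],[[-0.08,0,0],[0,0,0]],[[-0.12,0,0],[0,0,0]],[[-0.14,0,0],[0,0,0]],[[-0.14,0,0],[0,0,0]]]' 1 >/dev/null
python3 -c "from h import *;rep()"
python3 -m handwheel '[[[-0.01,0,0],[0,0,0]],[[-0.02,0,0],[0,0,0]],[[-0.02,0,0],[0,0,0]]]' 1 >/dev/null
python3 -c "from h import *;rep()"
python3 -m handwheel '[[[-0.005,0,0],[0,0,0]],[[-0.01,0,0],[0,0,0]],[[-0.01,0,0],[0,0,0]]]' 1 >/dev/null
python3 -c "from h import *;rep()"
```

```text
t 10.5 box mm [-78.7   0.1] z 122.4 rpy [-1.7997e+02  2.0000e-02  1.0631e+02] F box [-0.3  0.5] -0.0 open 0.0
t 10.75 box mm [-75.6   0.2] z 122.4 rpy [-179.97    0.    106.36] F box [-0.6 -0.2] -0.3 open 0.0008
t 11.0 box mm [-73.9   0.2] z 122.4 rpy [-1.7997e+02 -1.0000e-02  1.0636e+02] F box [-1.4 -0.3] -0.1 open 0.0001
```

```bash

for i in 1; do
python3 -m handwheel '[[[-0.01,0,0],[0,0,0]],[[-0.01,0,0],[0,0,0]],[[-0.01,0,0],[0,0,0]]]' 1 >/dev/null; python3 -c "from h import *;rep()"
python3 -m handwheel '[[[-0.01,0,0],[0,0,0]],[[-0.01,0,0],[0,0,0]],[[-0.01,0,0],[0,0,0]]]' 1 >/dev/null; python3 -c "from h import *;rep()"
done
```

```text
t 11.25 box mm [-71.7   0.2] z 122.5 rpy [-179.98    0.    106.35] F box [-2.4 -0.9] -0.0 open 0.0002
t 11.5 box mm [-70.4   0.3] z 122.5 rpy [-1.7999e+02 -6.0000e-02  1.0635e+02] F box [-7.  -2.3] 1.5 open 0.0005
```

```bash

python3 -m handwheel '[[[-0.008,0,0],[0,0,0]],[[-0.008,0,0],[0,0,0]],[[-0.008,0,0],[0,0,0]]]' 1 >/dev/null; python3 -c "from h import *;rep()"
python3 -m handwheel '[[[-0.005,0,0],[0,0,0]],[[-0.005,0,0],[0,0,0]],[[-0.005,0,0],[0,0,0]]]' 1 >/dev/null; python3 -c "from h import *;rep()"
```

```text
t 11.75 box mm [-70.2   0.3] z 122.5 rpy [ 1.8000e+02 -1.6000e-01  1.0635e+02] F box [-16.4  -3.1] 3.8 open 0.0003
t 12.0 box mm [-70.    0.3] z 122.5 rpy [179.99  -0.21 106.36] F box [-20.2  -4.5] 4.4 open 0.0003
```

The force climbs without motion, so this is the hard stop. I'll back off, lift, and move clear so the fixed cameras can see.

```bash

python3 -m handwheel '[[[0.1,0,0],[0,0,0]],[[0.2,0,0],[0,0,0]],[[0.2,0,-0.2],[0,0,0]],[[0.2,0,-0.4],[0,0,0]],[[0.2,0,-0.6],[0,0,0]]]' 1 >/dev/null
python3 -m handwheel '[[[0.2,0,0],[0,0,0]],[[0.4,0,0],[0,0,0]],[[0.6,0,0],[0,0,0]],[[0.8,0,0],[0,0,0]],[[1,0,0],[0,0,0]]]' 1 >/dev/null
python3 -m handwheel '[[[0.2,0,0],[0,0,0]],[[0.4,0,0],[0,0,0]],[[0.5,0,0],[0,0,0]],[[0.5,0,0],[0,0,0]],[[0.5,0,0],[0,0,0]]]' 1 >/dev/null
python3 - <<'E'
from h import *;from plant import *
rep();s=snapshot("top");np.savez("pics/top9.npz",**s);W=world(s)
hi=((W[...,2]>.115)&(W[...,2]<.14)).astype(np.uint8)
n,l,st,ce=cv2.connectedComponentsWithStats(hi)
for i in range(1,n):
    if st[i,4]>40: print(st[i,4],ce[i].round(1),box(W[l==i].mean(0)).round(1))
edges(s,np.arange(-18,19,2.),.1,-11,-2)
b=snapshot("scene")
f=lambda c:cv2.convertScaleAbs(cv2.resize(c,(400,300),interpolation=2),alpha=1.5)
cv2.imwrite("pics/p8.png",np.hstack([f(s["color"][125:245,230:390]),f(b["color"][120:315,95:355])])[...,::-1])
cv2.imwrite("pics/topd.png",cv2.absdiff(s["color"],load("pics/top0.npz")["color"]))
s0=load("pics/top0.npz")
for nm,(r0,r1,c0,c1) in dict(cast=(118,165,255,305),jar=(270,306,305,342),bowl=(106,166,374,436)).items():
    a,b2=[cv2.cvtColor(x["color"],cv2.COLOR_RGB2GRAY)[r0:r1,c0:c1].astype(np.float32) for x in(s0,s)]
    print(nm,cv2.phaseCorrelate(a,b2,cv2.createHanningWindow((c1-c0,r1-r0),cv2.CV_32F)))
E
```

```text
t 13.25 box mm [-408.3    0.5] z 242.5 rpy [1.7997e+02 2.0000e-02 1.0649e+02] F box [ 1.3 -0.9] 0.0 open 0.0002
102 [311.9 184.3] [-0.3 27.9]
123 [287.  210.6] [-50.1   0.2]
angle 4.82 y0 -3.77 n 17 | [-5.25 -4.   -5.   -3.   -6.5  -2.25 -3.5 ] [2. 2. 2. 1. 1. 1. 1.]
cast ((-0.05083048687438918, -0.06169966319582798), 0.9508286078770956)
jar ((0.07082112948123864, -0.05241046295941132), 0.8893415888150533)
bowl ((-0.05619546451435298, 0.12598408599744104), 1.2093192075689634)
```

View pics/p8.png

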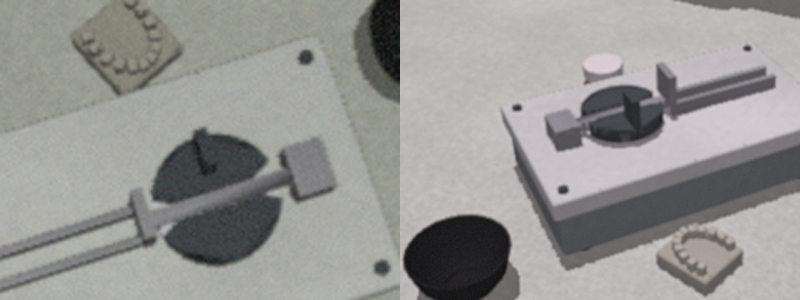

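The bar runs through the slot into the keeper. The plate centre is at box x = -50.1 mm, where -50 is home, and the bystanders have not moved.

```bash
python3 -c "
from plant import *
print(close_job())"
```

```text
the job is handed in; nothing more can be done
None
```

The lid is locked: I turned the disc by its fin to joint value 0 and pushed the bar through the slot to its hard stop. I then drew the hand well clear and handed the job in at about 13 s.

- **Disc:** before the bar went in, the slot read 0 to 0.2° against about 0.13° for the rails. The first alignment overshot to about -3.7°, so I pushed the fin back from its other face. After the push, the fin was at box (-0.3, 27.9) mm; (0, 28) is in line.
- **Bar:** at the end of travel the push force rose to about 20 N with no further motion. The plate centre then measured box x = -50.1 mm, against -50 when fully home, and the picture shows the nose inside the keeper.
- **Bystanders:** the cast, jar and bowl had shifted by less than 0.15 pixel (about 0.3 mm) between the first and last top views.
- **Check that failed:** the slot-edge measurement in the last top view gave no usable reading, because the bar now fills the slot. I relied on the fin position and the picture instead.

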